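Find the heavier counterweight and show it to the bench camera

TASK

Two look-alike brass tonearm counterweights stand in the two wells of the dark wooden rest; one has a lead core, the other is hollow. Lift the left-hand one (seen from the robot) some 10 cm clear of the rest, feel its weight and stand it back in its own well, then do the same lift with the right-hand one and judge which is heavier. Finish while holding the heavier one in the gripper, still and upright, centred with its underside about 5 cm above the glass of the upward-looking bench camera, with the lighter one standing in its own well; touch neither the camera nor the other things on the bench.

Things in the scene. Friction and masses are not known exactly. Their poses are not given: they have to be found in the camera images.
- weight_left: the left-hand of two look-alike tonearm counterweights: upright brass cylinder, 44 mm diameter, 54 mm high, dark bore in its top. Origin at the centre of its underside, z up its axis. Starts upright in the left-hand well of the rest, underside 10 mm above the bench. One of the two, drawn anew each time, has a lead core and weighs 0.61 to 0.79 kg, the other is hollow, 0.28 to 0.35 kg.
- weight_right: the right-hand of two look-alike tonearm counterweights: upright brass cylinder, 44 mm diameter, 54 mm high, dark bore in its top. Origin at the centre of its underside, z up its axis. Starts upright in the right-hand well of the rest, underside 10 mm above the bench. One of the two, drawn anew each time, has a lead core and weighs 0.61 to 0.79 kg, the other is hollow, 0.28 to 0.35 kg.
- rest: fixed dark wooden block, 90 (x) by 220 (y) by 20 mm high, with two round wells 50 mm in diameter, 10 mm deep, on its y axis: at y = +60 mm (left-hand seen from the robot) and y = -60 mm (right-hand). Origin at the centre of its underside on the bench; turned at most 0.3 rad from the world axes. Stands on either side of the bench.
- camera: fixed squat round camera looking straight up: foot 110 mm in diameter, 10 mm high; grey housing 84 mm in diameter up to 55 mm; black lens ring 56 mm in diameter up to 63 mm, with a glass 40 mm across on top. Origin at the centre of its underside on the bench. Stands on the other side of the bench from the rest.
- lens (a point): centre of the camera's glass, on its top face, 63 mm above the bench
- crank_boss: a blue enamelled crank boss, a flanged hub 48 mm across and 34 mm high. Loose bystander to be left alone. Origin at the centre of its underside.
- brake_lever: a nickel-plated brake lever lying flat, about 110 mm long and 14 mm high at most, long axis its x. Loose bystander to be left alone. Origin at the centre of its underside.
- boxwood_knob: a small turned boxwood knob, 32 mm across and 34 mm high, standing on its foot. Loose bystander to be left alone. Origin at the centre of its underside.
- speed_dial: a rusty cast speed dial, a disc 60 mm across and 17 mm high with its hub. Loose bystander to be left alone. Origin at the centre of its underside.
- screwdriver: a screwdriver lying flat near the side of the bench, handle towards its -x. Loose bystander to be left alone. Origin at the centre of its underside.
- spring_barrel: a dark steel spring barrel, an open ring 68 mm across and 22 mm high. Loose bystander to be left alone. Origin at the centre of its underside.

How it is judged:
By the outcome, as a careful person would: the job done as asked, in the order asked, and still so for the second after the job is handed in, while the arm keeps its last pose, push and grip.
It also fails if it takes over 64 s, if anything falls off the work surface, if the arm or the gripper's body presses on something with over 40 N, if the wrist force passes 120 N, or if a joint passes its speed limit or range.

ROBOT

A 6-joint arm with a two-finger parallel gripper is mounted at the origin on the work surface. World frame = base frame: x ahead of the robot, y to its left, z up, the work surface at z = 0. Lengths are in mm, angles in rad, forces in N, time in s.
With the tool pointing down it reaches from about 275 to 750 mm from the base axis. Payload 10.2 kg.
Tool frame: the origin (TCP) lies at the very end of the fingers, on their centre line; the grasp point (between the pads) lies 19 mm behind it; z points along the fingers, y is the line along which they close (so a half turn about z gives the same grasp; the last joint's range is limited). The gripper opens to 85 mm and grips with 20 to 120 N. Pads are 22 mm wide; open, the fingers measure 114 mm over their backs; the gripper's body (76 mm by 85 mm) begins 54 mm behind the grasp point. The pads swing forward as they close: fully open they stand 13 mm farther back than shut.
Start: joints at [-1.428, 0.313, 1.498, -0, 1.331, -0.223], TCP at [187.778, -490.276, 231.294] pointing down, gripper open.
Joint ranges: [-2.94, 2.94], [-0.97, 2.17], [0.19, 2.56], [-1.23, 4.37], [0.02, 3.11], [-2.88, 2.88]. Speed limits (rad/s): [2.39, 2.39, 3.01, 3.14, 3.14, 3.14].

INTERFACE

Orientations are given as a unit quaternion [w, x, y, z].
In Python, from rig import * gives the robot as it stands. The module is installed in compiled form; this text tells all that it offers.
- The arm moves only by the shell command python3 -m crank 'ROWS' [FORCE]. ROWS is JSON, a list that holds one entry, the list of rows, each a list of 7 numbers: the shift along the tool's x, y, z in units of 25 mm (1.0 is 25 mm), then the turn, a rotation vector about the tool's x, y, z in units of 8 degrees (1.0 is 8 degrees), then the finger opening in mm, from 0 to 85.4. A call has exactly 8 rows; each row shifts and turns the commanded pose from where the row before left it, along the tool's axes as they then stand; what a row does not reach is not made up. A row lasts 1/10 s, in which the tool goes at most 50 mm and 8.59 degrees, less where a joint would pass 70% of its speed; a pose out of reach is approached as far as the arm can. A call is refused whole if a number of a shift passes 1 or a number of a turn 1, either way. A call with a gripper value outside its range is refused whole. The fingers move at their own pace and stop on an object; FORCE is the grip in N (left out, the last holds). Time passes only in rows, so rows that do not move let the fingers close, or fill a call up. It gives the time, the measured TCP pose, the force, the opening and the grip force at its end, in the units of the state.
- sense(): the state, without advancing time (a new reading comes with each control period).
- capture(name): name is "scene" or "top" or "wrist"; returns the picture (384x512x3 uint8, blue, green, red); there is no depth.
- camera_model(name): a dict with "fx", "fy", "cx", "cy" (pixels), "world_from_camera" (4x4, takes a point from camera to world coordinates); the wrist camera has in their place "T_tool_cam" (4x4, takes a point from camera to tool coordinates, whose origin is the TCP and whose axes are the flange's). Camera axes: x right, y up, looking along -z (the intrinsics and any distortion apply to the point x, -y, -z); pixel columns grow to the right and rows downward; lengths in mm; the calibration is good to about 2 mm. A picture is of the moment at which its call begins: read the wrist's pose just before it. camera_model takes no time and is no camera call.
- finish_job(): hands the job in; it is judged then, once.
The state is a dict: "time_s": time; "joints": joint angles; "dq": joint speeds; "tau": joint torques, N m; "eef_pos": TCP position; "ee_rot": TCP orientation; "force": force on the tool from outside, world axes, zero at the start; "wrist_torque": the same for the moment, N m; "grip_width": opening from 0.0 (shut) to 1.0 (fully open); "grip_force": force on a finger pad.
Only numpy, scipy, OpenCV 4.12 (cv2) and the standard library are available. Lean on these libraries where they do the work, as an engineer would, in place of code of your own. Each camera call takes 0.05 s, during which the arm holds its last target. There are 200 camera calls.

## Working session

There is one attempt and no reset: what is moved stays moved. The work goes in short steps, Python scripts to look and compute and a shell command to move; the robot and the scene stay as the last step left them, time stands still between calls to the robot, and variables do not carry over. Pictures are saved under pics/ and viewed, at most 10 in all, crops included, and the job is handed in when it is done.

```bash
mkdir -p pics; python3 - <<'E'
from rig import *
import cv2,numpy as np
np.set_printoptions(precision=4,suppress=True)
s=sense();print(s)
for n in("scene","top","wrist"):
    cv2.imwrite(f"pics/{n}0.png",capture(n));print(n,camera_model(n))
a=cv2.imread("pics/scene0.png");b=cv2.imread("pics/top0.png")
cv2.imwrite("pics/top0b.png",cv2.resize(b,(800,600)))
cv2.imwrite("pics/scene0b.png",cv2.resize(a,(800,600)))
E
```

```text
{'time_s': 0.0, 'joints': array([-1.4284,  0.3135,  1.4985,  0.    ,  1.331 , -0.2234]), 'dq': array([ 0.0013, -0.    ,  0.0003, -0.0002,  0.0003,  0.0002]), 'tau': array([  0.0011, -41.2261, -25.974 ,  -0.0001,   0.0041,   0.    ]), 'eef_pos': array([ 187.7697, -489.9946,  230.7217]), 'ee_rot': array([-0.0007,  0.9833,  0.1819,  0.    ]), 'force': array([0.596 , 0.2827, 0.2736]), 'wrist_torque': array([-0.0275,  0.0743, -0.0314]), 'grip_force': 0.0, 'grip_width': 1.000760749673898}
scene {'fx': 431.8905123508224, 'fy': 431.8905123508224, 'cx': 263.3656954341488, 'cy': 187.43355954243293, 'world_from_camera': array([[  -0.6643,   -0.6051,    0.4387, 1203.7735],
       [   0.7473,   -0.547 ,    0.3772,  513.5796],
       [   0.0117,    0.5784,    0.8157, 1204.418 ],
       [   0.    ,    0.    ,    0.    ,    1.    ]])}
top {'fx': 425.28542203851276, 'fy': 425.28542203851276, 'cx': 248.5752178470531, 'cy': 194.15600161920375, 'world_from_camera': array([[   0.0315,    0.9852,   -0.1686,  427.6496],
       [  -0.9995,    0.0321,    0.0007,   -0.3011],
       [   0.0061,    0.1685,    0.9857, 1237.4554],
       [   0.    ,    0.    ,    0.    ,    1.    ]])}
wrist {'fx': 308.4044565235763, 'fy': 308.4044565235763, 'cx': 259.1898736927131, 'cy': 189.63048095925592, 'T_tool_cam': array([[   0.0004,    0.9609,    0.2768,   70.3442],
       [   1.    ,   -0.0003,   -0.0002,    0.1296],
       [  -0.0001,    0.2768,   -0.9609, -142.1291],
       [   0.    ,    0.    ,    0.    ,    1.    ]])}
```

View pics/top0b.png

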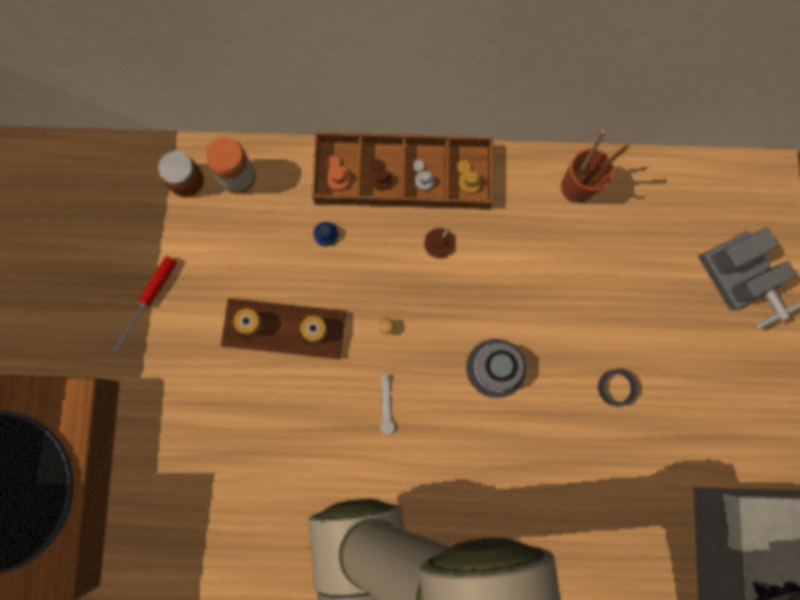

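View pics/scene0b.png

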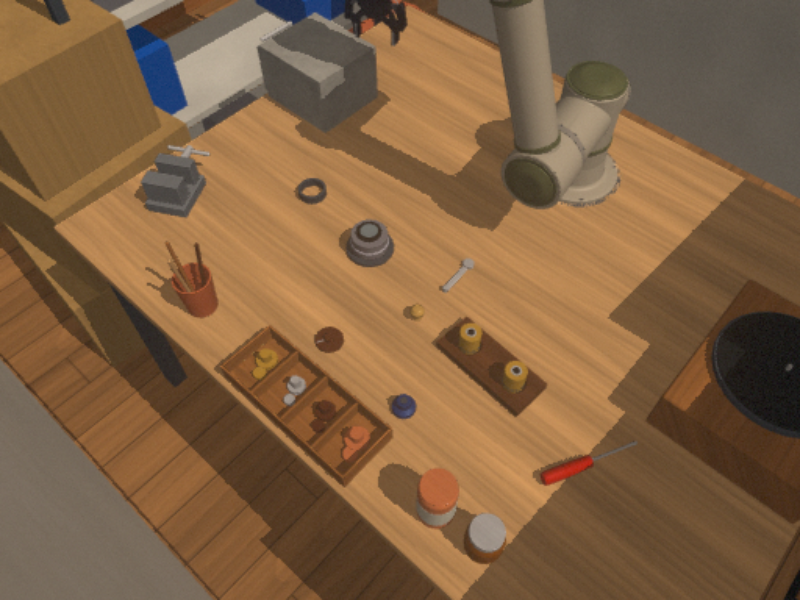

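The top view shows the rest at the left, with the weights' bores at about (246,321) and (313,328). The lens is at about (501,366) and the knob at (387,326), in 800-px coordinates. In the scene view the left weight's bore is at about (515,370), the right one's at (471,328) and the lens at (370,232). I'll enlarge these for exact readings.

```bash
python3 - <<'E'
import cv2,numpy as np
t=cv2.imread("pics/top0.png");s=cv2.imread("pics/scene0.png")
def c(im,x,y,w,h,k):
    return cv2.resize(im[y:y+h,x:x+w],None,fx=k,fy=k,interpolation=cv2.INTER_CUBIC)
# each tile 400x300
A=c(t,135,180,100,75,4);B=c(t,281,198,100,75,4)
C=c(s,272,190,100,75,4);D=c(s,190,120,100,75,4)
cv2.imwrite("pics/tiles.png",np.vstack([np.hstack([A,B]),np.hstack([C,D])]))
E
```

```text
(no output)
```

View pics/tiles.png

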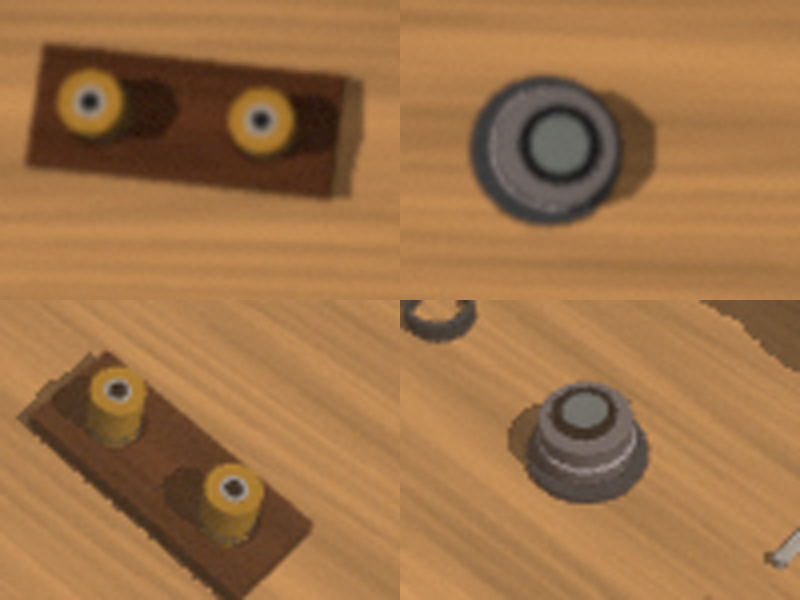

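The tiles show the left bore at (90,101) in top and (233,488) in scene, and the right bore at (261,120) and (118,390). The lens centre is at (559,143) and (584,410). The rest's top corners are at (43,44), (345,75), (332,198) and (27,166).

```bash
cat > h.py <<'E'
from rig import *
import cv2,numpy as np
from scipy.spatial.transform import Rotation as R
np.set_printoptions(precision=3,suppress=True)
def ray(m,T,p):
    d=np.array([(p[0]-m["cx"])/m["fx"],-(p[1]-m["cy"])/m["fy"],-1.]);d=T[:3,:3]@d
    return T[:3,3],d/np.linalg.norm(d)
def fixed(n,p): m=camera_model(n);return ray(m,m["world_from_camera"],p)
def meet(rs):
    A=sum(np.eye(3)-np.outer(d,d) for o,d in rs);b=sum((np.eye(3)-np.outer(d,d))@o for o,d in rs)
    x=np.linalg.solve(A,b);return x,[np.linalg.norm(np.cross(x-o,d)) for o,d in rs]
def at(r,z): o,d=r;return o+d*(z-o[2])/d[2]
def pose():
    s=sense();q=s["ee_rot"];T=np.eye(4);T[:3,:3]=R.from_quat([q[1],q[2],q[3],q[0]]).as_matrix();T[:3,3]=s["eef_pos"];return s,T
def go(xyz,yaw=None):
    "shift in tool axes in units of 25 mm to a world TCP point"
    s,T=pose();print("units",T[:3,:3].T@(np.array(xyz)-T[:3,3])/25, "yaxis",T[:2,1],"tilt",T[:3,2])
E
python3 - <<'E'
from h import *
f=lambda x,y,ox,oy:((x+.5)/4-.5+ox,(y+.5)/4-.5+oy)
for n,a,b in(("L",f(90,101,135,180),f(233,188,272,190)),("R",f(261,120,135,180),f(118,90,272,190)),("lens",f(159,143,281,198),f(184,110,190,120))):
    x,e=meet([fixed("top",a),fixed("scene",b)]);print(n,x,e)
P=[at(fixed("top",f(x,y,135,180)),20) for x,y in((43,44),(345,75),(332,198),(27,166))]
print(np.array(P),np.mean(P,0),[np.linalg.norm(P[i]-P[i-1]) for i in range(4)])
for n,p,z in(("knob",(387,326),34),("lev1",(387,378),8),("lev2",(388,428),8),("dial",(440,243),10),("boss",(326,233),30),("drv",(175,260),15),("ring",(618,387),11)):
    print(n,at(fixed("top",(p[0]*.64,p[1]*.64)),z))
s,T=pose();print(T)
E
```

```text
L [590.141 253.495  60.44 ] [np.float64(0.39665350238866026), np.float64(0.3966535023885652)]
R [580.385 134.088  60.066] [np.float64(0.9377211886579918), np.float64(0.9377211886578393)]
lens [ 524.891 -202.348   59.77 ] [np.float64(1.058989456792252), np.float64(1.0589894567922262)]
[[636.572 298.754  20.   ]
 [620.914  78.729  20.   ]
 [531.533  84.239  20.   ]
 [547.47  303.779  20.   ]] [584.122 191.375  20.   ] [np.float64(89.2441511177325), np.float64(220.58158589132546), np.float64(89.5510185061542), np.float64(220.11747110565813)]
knob [591.527   0.123  34.   ]
lev1 [498.523  -2.945   8.   ]
lev2 [408.109  -7.646   8.   ]
dial [757.415 -95.676  10.   ]
boss [764.291 120.129  30.   ]
drv [706.539 403.254  15.   ]
ring [ 495.416 -427.562   11.   ]
[[   0.934    0.358   -0.     187.748]
 [   0.358   -0.934    0.001 -490.072]
 [   0.      -0.001   -1.     230.874]
 [   0.       0.       0.       1.   ]]
```

Checks: the tops measure 60 mm against 64 expected and the lens 60 against 63, within the calibration. The weights are 119.8 mm apart and the rest is 220x89 at yaw about -0.08, so everything agrees. Now I'll fly over to the rest at safe height.

```bash

python3 -m crank '[[[0.5,-0.4,0,0,0,0,85],[0.98,-0.79,0,0,0,0,85],[0.98,-0.79,0,0,0,0,85],[0.98,-0.79,0,0,0,0,85],[0.98,-0.79,0,0,0,0,85],[0.98,-0.79,0,0,0,0,85],[0.98,-0.79,0,0,0,0,85],[0.98,-0.79,0,0,0,0,85]]]' 60
python3 -m crank '[[[0.98,-0.79,0,0,0,0,85],[0.98,-0.79,0,0,0,0,85],[0.98,-0.79,0,0,0,0,85],[0.98,-0.79,0,0,0,0,85],[0.98,-0.79,0,0,0,0,85],[0.98,-0.79,0,0,0,0,85],[0.98,-0.79,0,0,0,0,85],[0.98,-0.79,0,0,0,0,85]]]'
python3 -m crank '[[[0.98,-0.79,0,0,0,0,85],[0.98,-0.79,0,0,0,0,85],[0.98,-0.79,0,0,0,0,85],[0.98,-0.79,0,0,0,0,85],[0.98,-0.79,0,0,0,0,85],[0.98,-0.79,0,0,0,0,85],[0.98,-0.79,0,0,0,0,85],[0.98,-0.79,0,0,0,0,85]]]'
python3 -m crank '[[[0.5,-0.4,0,0,0,0,85],[0,0,0,0,0,0.8,85],[0,0,0,0,0,0.8,85],[0,0,0,0,0,0.8,85],[0,0,0,0,0,0.8,85],[0,0,0,0,0,0,85],[0,0,0,0,0,0,85],[0,0,0,0,0,0,85]]]'
python3 - <<'E'
from h import *
s,T=pose();im=capture("wrist");np.save("T1.npy",T)
print(s["time_s"],s["joints"],T)
cv2.imwrite("pics/w1.png",im)
cv2.imwrite("pics/w1b.png",cv2.resize(im,(800,600),interpolation=cv2.INTER_CUBIC))
E
```

```text
time_s: 0.95
eef_pos: [307.1, -283.9, 231.2]
ee_rot: [-0.0, 0.983, 0.182, 0.0]
force: [0.5, -0.4, -0.3]
grip_width: 0.992
grip_force: 0.0
time_s: 1.75
eef_pos: [433.1, -66.3, 231.3]
ee_rot: [-0.0, 0.983, 0.182, 0.0]
force: [0.5, -0.9, -1.2]
grip_width: 0.994
grip_force: 0.0
time_s: 2.55
eef_pos: [559.3, 151.3, 231.3]
ee_rot: [-0.0, 0.983, 0.182, -0.0]
force: [1.0, -0.3, -0.2]
grip_width: 0.996
grip_force: 0.0
time_s: 3.35
eef_pos: [567.5, 163.3, 231.3]
ee_rot: [-0.0, 0.999, -0.039, -0.0]
force: [-0.3, 0.3, 0.2]
grip_width: 0.996
grip_force: 0.0
3.35 [0.082 0.459 1.288 0.    1.394 1.731] [[  0.997  -0.079  -0.    567.457]
 [ -0.079  -0.997   0.    163.318]
 [ -0.     -0.     -1.    231.316]
 [  0.      0.      0.      1.   ]]
```

View pics/w1b.png

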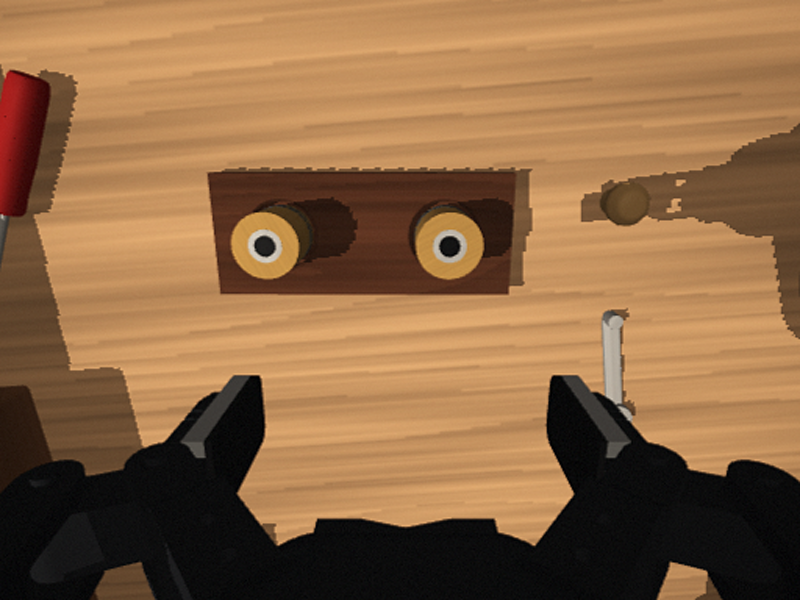

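The wrist view shows the left bore at (264,246) and the right bore at (450,246). The rest lies parallel to the image, so the yaw is right.

```bash
python3 - <<'E'
from h import *
m=camera_model("wrist");T=np.load("T1.npy")
for n,p in(("L",(264,246)),("R",(450,246))):
    p=((p[0]+.5)*.64-.5,(p[1]+.5)*.64-.5);r=ray(m,T@m["T_tool_cam"],p)
    X=at(r,64);print(n,X,at(r,60.3));go([*X[:2],110])
E
```

```text
L [589.955 253.337  64.   ] [589.385 254.482  60.3  ]
units [ 0.611 -3.663  4.852] yaxis [-0.079 -0.997] tilt [-0.  0. -1.]
R [580.517 133.054  64.   ] [579.834 132.76   60.3  ]
units [0.615 1.163 4.852] yaxis [-0.079 -0.997] tilt [-0.  0. -1.]
```

Top/scene and wrist agree within about 1 mm. I'll go over the left weight and take a second wrist view from there.

```bash

python3 -m crank '[[[0.1,-0.6,0.6,0,0,0,85],[0.1,-0.6,0.6,0,0,0,85],[0.1,-0.6,0.6,0,0,0,85],[0.1,-0.6,0.6,0,0,0,85],[0.1,-0.6,0.6,0,0,0,85],[0.11,-0.66,0.6,0,0,0,85],[0,0,0.6,0,0,0,85],[0,0,0,0,0,0,85]]]'
python3 - <<'E'
from h import *
s,T=pose();im=capture("wrist");np.save("T2.npy",T)
print(s["time_s"],T)
cv2.imwrite("pics/w2.png",im)
cv2.imwrite("pics/w2b.png",cv2.resize(im,(800,600),interpolation=cv2.INTER_CUBIC))
E
```

```text
time_s: 4.2
eef_pos: [588.7, 254.3, 122.3]
ee_rot: [0.001, 0.999, -0.04, -0.003]
force: [0.0, 0.2, -0.0]
grip_width: 0.996
grip_force: 0.0
4.2 [[  0.997  -0.079  -0.006 588.656]
 [ -0.079  -0.997  -0.001 254.282]
 [ -0.006   0.002  -1.    122.293]
 [  0.      0.      0.      1.   ]]
```

View pics/w2b.png

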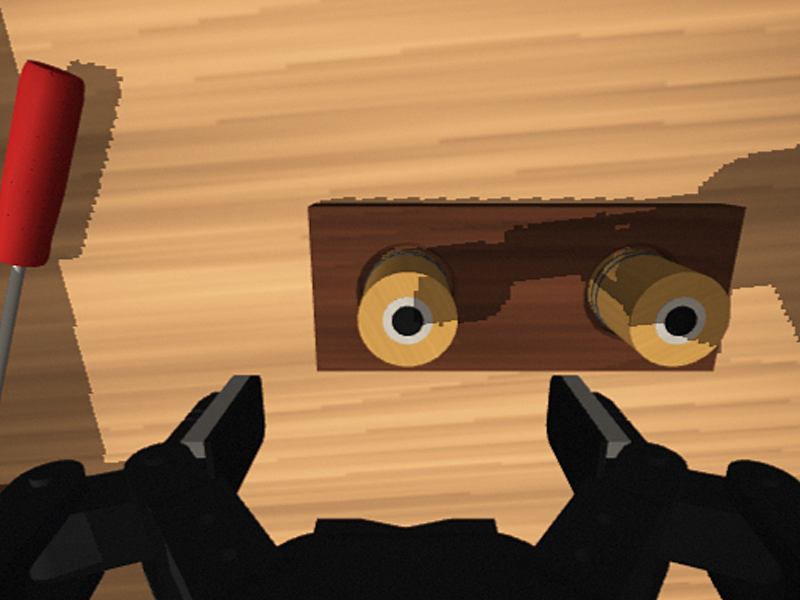

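The left bore is now at (407,321) and the right one at (681,321). I'll triangulate each from the two wrist views.

```bash
python3 - <<'E'
from h import *
m=camera_model("wrist")
g=lambda p:((p[0]+.5)*.64-.5,(p[1]+.5)*.64-.5)
C=m["T_tool_cam"]
for n,p,q in(("L",(264,246),(407,321)),("R",(450,246),(681,321))):
    r1=ray(m,np.load("T1.npy")@C,g(p));r2=ray(m,np.load("T2.npy")@C,g(q))
    print(n,meet([r1,r2]),at(r2,64))
print(sense()["eef_pos"],sense()["ee_rot"]);go([590,253.3,29])
E
```

```text
L (array([590.03 , 253.144,  64.717]), [np.float64(0.04501492774844364), np.float64(0.045014927748391206)]) [589.739 253.185  64.   ]
R (array([580.388, 133.128,  64.136]), [np.float64(0.1665210542076243), np.float64(0.1665210542077307)]) [580.173 133.1    64.   ]
[589.393 253.966 124.168] [ 0.     0.999 -0.04  -0.002]
units [0.039 0.021 3.807] yaxis [-0.08  -0.997] tilt [-0.003 -0.001 -1.   ]
```

Heights are 64.7 and 64.1 mm, matching the expected 64. Next is descend, grip and read the force, then lift about 100 mm.

```bash

python3 -m crank '[[[0,0,0.55,0,0,0,85],[0,0,0.6,0,0,0,85],[0,0,0.6,0,0,0,85],[0,0,0.6,0,0,0,85],[0,0,0.6,0,0,0,85],[0,0,0.5,0,0,0,85],[0,0,0.4,0,0,0,85],[0,0,0,0,0,0,85]]]'
python3 -m crank '[[[0,0,0,0,0,0,85],[0,0,0,0,0,0,85],[0,0,0,0,0,0,30],[0,0,0,0,0,0,30],[0,0,0,0,0,0,30],[0,0,0,0,0,0,30],[0,0,0,0,0,0,30],[0,0,0,0,0,0,30]]]' 80
python3 -m crank '[[[0,0,0,0,0,0,30],[0,0,0,0,0,0,30],[0,0,0,0,0,0,30],[0,0,0,0,0,0,30],[0,0,0,0,0,0,30],[0,0,0,0,0,0,30],[0,0,0,0,0,0,30],[0,0,0,0,0,0,30]]]'
```

```text
time_s: 5.05
eef_pos: [589.7, 252.9, 28.4]
ee_rot: [0.0, 0.999, -0.041, -0.001]
force: [-0.4, 0.1, 0.2]
grip_width: 0.999
grip_force: 0.0
time_s: 5.85
eef_pos: [590.7, 253.3, 30.8]
ee_rot: [-0.0, 0.999, -0.041, 0.001]
force: [-0.4, 0.8, 5.8]
grip_width: 0.495
grip_force: 81.9
time_s: 6.65
eef_pos: [590.7, 253.3, 30.7]
ee_rot: [-0.0, 0.999, -0.04, 0.001]
force: [-0.4, 0.7, 5.6]
grip_width: 0.496
grip_force: 81.9
```

```bash

python3 -m crank '[[[0,0,-0.3,0,0,0,30],[0,0,-0.6,0,0,0,30],[0,0,-0.7,0,0,0,30],[0,0,-0.8,0,0,0,30],[0,0,-0.8,0,0,0,30],[0,0,-0.7,0,0,0,30],[0,0,-0.4,0,0,0,30],[0,0,-0.2,0,0,0,30]]]'
python3 -m crank '[[[0,0,0,0,0,0,30],[0,0,0,0,0,0,30],[0,0,0,0,0,0,30],[0,0,0,0,0,0,30],[0,0,0,0,0,0,30],[0,0,0,0,0,0,30],[0,0,0,0,0,0,30],[0,0,0,0,0,0,30]]]'
python3 - <<'E'
from h import *
for i in range(3):
    s=sense();print(s["force"],s["tau"],s["wrist_torque"]);im=capture("wrist")
cv2.imwrite("pics/w3.png",im);print(s["eef_pos"])
E
```

```text
time_s: 7.45
eef_pos: [590.4, 253.1, 143.7]
ee_rot: [-0.0, 0.999, -0.041, 0.0]
force: [-0.3, 0.1, -3.8]
grip_width: 0.498
grip_force: 81.5
time_s: 8.25
eef_pos: [590.3, 253.1, 142.5]
ee_rot: [0.0, 0.999, -0.04, -0.0]
force: [-0.1, -0.2, -3.7]
grip_width: 0.5
grip_force: 81.5
[-0.064 -0.186 -3.683] [ -0.001 -57.177 -26.63    0.001   0.002   0.   ] [ 0.011 -0.006 -0.025]
[ 0.195  0.7   -2.59 ] [ -0.001 -57.186 -26.634   0.      0.002  -0.   ] [0.011 0.028 0.015]
[-0.108 -0.212 -3.437] [ -0.002 -57.193 -26.637   0.001   0.002   0.   ] [-0.017  0.004 -0.066]
[590.318 253.045 142.535]
```

View pics/w3.png

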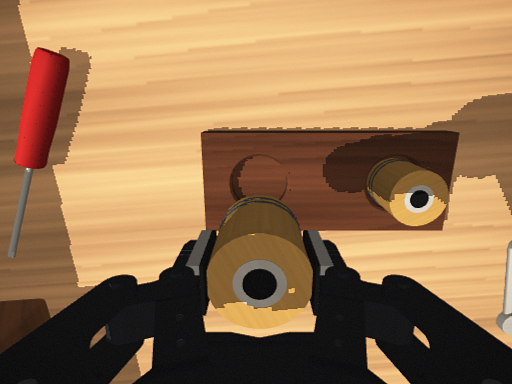

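The left weight hangs upright and its well at about (260,178) is empty. It pulls about 3.6 N, roughly 0.35 kg, so it looks like the hollow one. I'll stand it back in its well.

```bash

python3 -m crank '[[[0,0,0.3,0,0,0,30],[0,0,0.8,0,0,0,30],[0,0,0.9,0,0,0,30],[0,0,0.9,0,0,0,30],[0,0,0.7,0,0,0,30],[0,0,0.4,0,0,0,30],[0,0,0.2,0,0,0,30],[0,0,0.15,0,0,0,30]]]'
python3 -m crank '[[[0,0,0.1,0,0,0,30],[0,0,0,0,0,0,30],[0,0,0,0,0,0,30],[0,0,0,0,0,0,30],[0,0,0,0,0,0,30],[0,0,0,0,0,0,30],[0,0,0,0,0,0,30],[0,0,0,0,0,0,30]]]'
```

```text
time_s: 9.2
eef_pos: [590.6, 253.2, 33.9]
ee_rot: [-0.0, 0.999, -0.04, 0.0]
force: [0.6, -0.7, -2.9]
grip_width: 0.495
grip_force: 81.5
time_s: 10.0
eef_pos: [590.3, 253.1, 31.3]
ee_rot: [-0.0, 0.999, -0.04, -0.0]
force: [0.2, 0.3, -4.1]
grip_width: 0.497
grip_force: 81.5
```

It is still hanging about 0.5 mm up, so I'll ease it down a little more.

```bash

python3 -m crank '[[[0,0,0.04,0,0,0,30],[0,0,0.04,0,0,0,30],[0,0,0,0,0,0,30],[0,0,0,0,0,0,30],[0,0,0,0,0,0,30],[0,0,0,0,0,0,30],[0,0,0,0,0,0,30],[0,0,0,0,0,0,30]]]'
```

```text
time_s: 10.8
eef_pos: [590.5, 253.1, 30.7]
ee_rot: [-0.0, 0.999, -0.04, 0.0]
force: [-4.2, -1.8, 7.2]
grip_width: 0.496
grip_force: 82.8
```

It's seated: upward contact and z 30.7, as at the start. Release and rise.

```bash

python3 -m crank '[[[0,0,0,0,0,0,48],[0,0,0,0,0,0,55],[0,0,0,0,0,0,70],[0,0,0,0,0,0,85],[0,0,0,0,0,0,85],[0,0,0,0,0,0,85],[0,0,0,0,0,0,85],[0,0,0,0,0,0,85]]]'
python3 -m crank '[[[0,0,-0.2,0,0,0,85],[0,0,-0.5,0,0,0,85],[0,0,-0.7,0,0,0,85],[0,0,-0.8,0,0,0,85],[0,0,-0.8,0,0,0,85],[0,0,-0.6,0,0,0,85],[0,0,-0.2,0,0,0,85],[0,0,0,0,0,0,85]]]'
python3 -m crank '[[[0,0.5,0,0,0,0,85],[0,0.7,0,0,0,0,85],[0,0.8,0,0,0,0,85],[0,0.8,0,0,0,0,85],[0,0.7,0,0,0,0,85],[0,0.7,0,0,0,0,85],[0,0.4,0,0,0,0,85],[0,0.2,0,0,0,0,85]]]'
python3 -m crank '[[[0,0,0,0,0,0,85],[0,0,0,0,0,0,85],[0,0,0,0,0,0,85],[0,0,0,0,0,0,85],[0,0,0,0,0,0,85],[0,0,0,0,0,0,85],[0,0,0,0,0,0,85],[0,0,0,0,0,0,85]]]'
python3 - <<'E'
from h import *
s,T=pose();im=capture("wrist");np.save("T4.npy",T);go([580.3,133.1,29])
print(s["time_s"],s["force"],T)
cv2.imwrite("pics/w4b.png",cv2.resize(im,(800,600),interpolation=cv2.INTER_CUBIC))
E
```

```text
time_s: 11.6
eef_pos: [590.3, 253.1, 29.3]
ee_rot: [-0.0, 0.999, -0.04, 0.0]
force: [-0.6, 0.0, 0.2]
grip_width: 0.996
grip_force: 0.0
time_s: 12.4
eef_pos: [590.6, 253.2, 125.4]
ee_rot: [-0.0, 0.999, -0.04, 0.001]
force: [0.0, -0.3, -0.5]
grip_width: 0.994
grip_force: 0.0
time_s: 13.2
eef_pos: [580.6, 132.3, 124.3]
ee_rot: [0.0, 0.999, -0.041, -0.0]
force: [1.2, 0.8, -0.4]
grip_width: 0.998
grip_force: 0.0
time_s: 14.0
eef_pos: [580.6, 133.5, 124.3]
ee_rot: [-0.0, 0.999, -0.04, -0.0]
force: [0.1, 0.8, 0.3]
grip_width: 0.994
grip_force: 0.0
units [-0.012  0.015  3.813] yaxis [-0.081 -0.997] tilt [ 0.  0. -1.]
14.0 [0.057 0.803 0.291] [[  0.997  -0.081  -0.    580.598]
 [ -0.081  -0.997   0.    133.474]
 [ -0.     -0.     -1.    124.291]
 [  0.      0.      0.      1.   ]]
```

View pics/w4b.png

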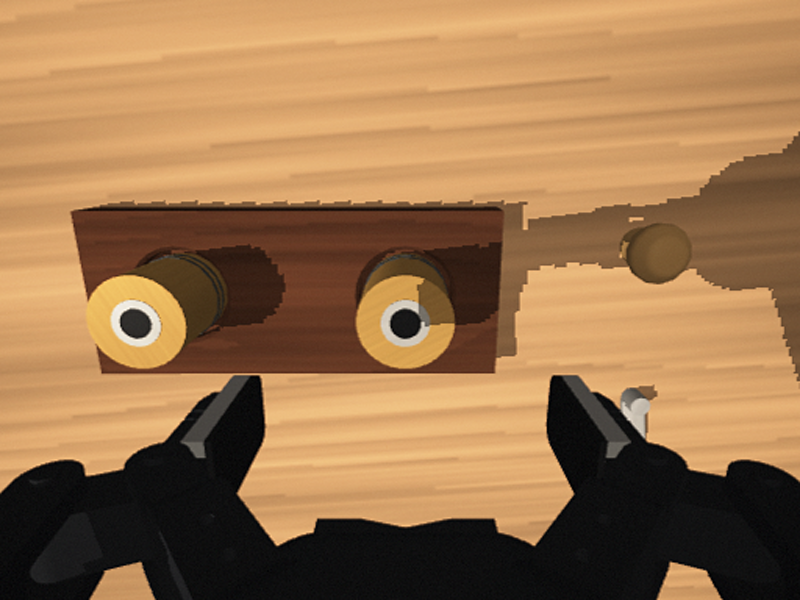

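The left weight stands upright in its well, with its bore at (135,323), level with the right one. The right bore at (405,323) is centred between the fingers. Now I'll grip and lift the right weight.

```bash

python3 -m crank '[[[0,0,0.5,0,0,0,85],[0,0,0.6,0,0,0,85],[0,0,0.6,0,0,0,85],[0,0,0.6,0,0,0,85],[0,0,0.6,0,0,0,85],[0,0,0.5,0,0,0,85],[0,0,0.4,0,0,0,85],[0,0,0,0,0,0,85]]]'
python3 -m crank '[[[0,0,0,0,0,0,85],[0,0,0,0,0,0,85],[0,0,0,0,0,0,30],[0,0,0,0,0,0,30],[0,0,0,0,0,0,30],[0,0,0,0,0,0,30],[0,0,0,0,0,0,30],[0,0,0,0,0,0,30]]]' 80
python3 -m crank '[[[0,0,0,0,0,0,30],[0,0,0,0,0,0,30],[0,0,0,0,0,0,30],[0,0,0,0,0,0,30],[0,0,0,0,0,0,30],[0,0,0,0,0,0,30],[0,0,0,0,0,0,30],[0,0,0,0,0,0,30]]]'
python3 -m crank '[[[0,0,-0.3,0,0,0,30],[0,0,-0.6,0,0,0,30],[0,0,-0.7,0,0,0,30],[0,0,-0.8,0,0,0,30],[0,0,-0.8,0,0,0,30],[0,0,-0.7,0,0,0,30],[0,0,-0.4,0,0,0,30],[0,0,-0.2,0,0,0,30]]]'
python3 -m crank '[[[0,0,0,0,0,0,30],[0,0,0,0,0,0,30],[0,0,0,0,0,0,30],[0,0,0,0,0,0,30],[0,0,0,0,0,0,30],[0,0,0,0,0,0,30],[0,0,0,0,0,0,30],[0,0,0,0,0,0,30]]]'
python3 - <<'E'
from h import *
for i in range(4):
    s=sense();print(s["force"],s["tau"][:3]);im=capture("wrist")
cv2.imwrite("pics/w5.png",im);print(s["eef_pos"],s["joints"])
E
```

```text
time_s: 14.85
eef_pos: [579.8, 133.4, 27.7]
ee_rot: [0.0, 0.999, -0.041, -0.001]
force: [-0.4, -0.4, 0.2]
grip_width: 0.994
grip_force: 0.0
time_s: 15.65
eef_pos: [580.9, 133.7, 30.0]
ee_rot: [-0.0, 0.999, -0.041, 0.0]
force: [-1.5, 0.2, 5.6]
grip_width: 0.494
grip_force: 81.8
time_s: 16.45
eef_pos: [580.9, 133.6, 30.0]
ee_rot: [-0.0, 0.999, -0.041, 0.001]
force: [-1.7, 1.1, 5.4]
grip_width: 0.496
grip_force: 81.8
time_s: 17.25
eef_pos: [580.6, 133.4, 142.8]
ee_rot: [-0.0, 0.999, -0.04, 0.0]
force: [-0.0, 0.3, -6.8]
grip_width: 0.496
grip_force: 82.3
time_s: 18.05
eef_pos: [580.6, 133.4, 141.8]
ee_rot: [-0.0, 0.999, -0.041, 0.0]
force: [0.6, 0.5, -6.2]
grip_width: 0.5
grip_force: 82.3
[ 0.569  0.452 -6.178] [ -0.003 -54.051 -26.937]
[ 0.053 -0.394 -6.418] [ -0.001 -54.06  -26.941]
[ 0.359  0.019 -5.531] [ -0.001 -54.067 -26.944]
[-0.26   0.035 -6.422] [ -0.002 -54.073 -26.946]
[580.601 133.472 141.796] [0.029 0.545 1.394 0.    1.202 1.681]
```

The right weight pulls about 6.2 N against 3.6 N, so it is the heavier. I'll carry it towards the camera, stopping twice on the way to measure the lens with the wrist camera.

```bash

python3 -m crank '[[[-0.1,0.2,0,0,0,0,30],[-0.1,0.4,0,0,0,0,30],[-0.1,0.6,0,0,0,0,30],[-0.1,0.6,0,0,0,0,30],[-0.1,0.6,0,0,0,0,30],[-0.1,0.6,0,0,0,0,30],[-0.1,0.6,0,0,0,0,30],[-0.1,0.6,0,0,0,0,30]]]'
python3 -m crank '[[[-0.1,0.6,0,0,0,0,30],[-0.1,0.6,0,0,0,0,30],[-0.1,0.6,0,0,0,0,30],[-0.1,0.6,0,0,0,0,30],[-0.1,0.6,0,0,0,0,30],[-0.1,0.5,0,0,0,0,30],[-0.1,0.4,0,0,0,0,30],[-0.1,0.2,0,0,0,0,30]]]'
python3 -m crank '[[[0,0,0,0,0,0,30],[0,0,0,0,0,0,30],[0,0,0,0,0,0,30],[0,0,0,0,0,0,30],[0,0,0,0,0,0,30],[0,0,0,0,0,0,30],[0,0,0,0,0,0,30],[0,0,0,0,0,0,30]]]'
python3 - <<'E'
from h import *
s,T=pose();np.save("T6.npy",T);im=capture("wrist");print(T);cv2.imwrite("pics/w6.png",im);go([465,-198,142])
E
```

```text
time_s: 19.05
eef_pos: [551.8, 29.0, 141.9]
ee_rot: [0.0, 0.999, -0.041, 0.0]
force: [-0.5, 0.6, -6.4]
grip_width: 0.499
grip_force: 82.3
time_s: 19.85
eef_pos: [523.7, -71.1, 141.8]
ee_rot: [0.0, 0.999, -0.041, 0.0]
force: [-0.2, -0.2, -6.5]
grip_width: 0.496
grip_force: 82.3
time_s: 20.65
eef_pos: [523.9, -70.1, 141.8]
ee_rot: [-0.0, 0.999, -0.04, -0.0]
force: [-0.1, -0.1, -6.8]
grip_width: 0.499
grip_force: 82.2
[[  0.997  -0.081  -0.    523.933]
 [ -0.081  -0.997   0.    -70.08 ]
 [ -0.     -0.     -1.    141.794]
 [  0.      0.      0.      1.   ]]
units [-1.937  5.289 -0.008] yaxis [-0.081 -0.997] tilt [ 0.  0. -1.]
```

```bash

python3 -m crank '[[[-0.2,0.4,0,0,0,0,30],[-0.25,0.7,0,0,0,0,30],[-0.3,0.8,0,0,0,0,30],[-0.3,0.9,0,0,0,0,30],[-0.3,0.9,0,0,0,0,30],[-0.25,0.8,0,0,0,0,30],[-0.2,0.5,0,0,0,0,30],[-0.15,0.3,0,0,0,0,30]]]'
python3 -m crank '[[[0,0,0,0,0,0,30],[0,0,0,0,0,0,30],[0,0,0,0,0,0,30],[0,0,0,0,0,0,30],[0,0,0,0,0,0,30],[0,0,0,0,0,0,30],[0,0,0,0,0,0,30],[0,0,0,0,0,0,30]]]'
python3 - <<'E'
from h import *
s,T=pose();np.save("T7.npy",T);im=capture("wrist");print(T)
cv2.imwrite("pics/w7.png",im)
a=cv2.resize(cv2.imread("pics/w6.png"),(400,300),interpolation=cv2.INTER_AREA)
w6=cv2.imread("pics/w6.png")[:,312:512]
w=cv2.resize(w6,None,fx=1.5,fy=1.5,interpolation=cv2.INTER_CUBIC)
v=cv2.resize(im[:,100:420],None,fx=1.5,fy=1.5,interpolation=cv2.INTER_CUBIC)
print(w.shape,v.shape);cv2.imwrite("pics/w67.png",np.hstack([w,v]))
E
```

```text
time_s: 21.5
eef_pos: [464.0, -199.3, 141.8]
ee_rot: [0.0, 0.999, -0.041, 0.0]
force: [0.0, 0.3, -6.1]
grip_width: 0.501
grip_force: 82.5
time_s: 22.3
eef_pos: [464.6, -198.2, 141.8]
ee_rot: [-0.0, 0.999, -0.04, 0.0]
force: [0.2, 0.4, -7.3]
grip_width: 0.496
grip_force: 82.6
[[   0.997   -0.081    0.     464.645]
 [  -0.081   -0.997    0.    -198.225]
 [   0.      -0.      -1.     141.791]
 [   0.       0.       0.       1.   ]]
(576, 300, 3) (576, 480, 3)
```

View pics/w67.png

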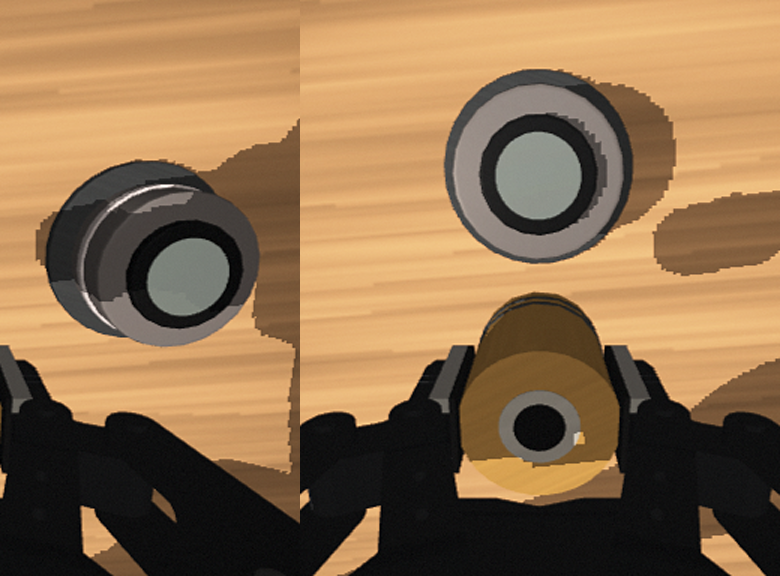

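The lens glass is centred at (188,276) in the left tile and (539,175) in the right. The held weight hangs upright with its bore at (539,427).

```bash
python3 - <<'E'
from h import *
m=camera_model("wrist");C=m["T_tool_cam"];T6=np.load("T6.npy");T7=np.load("T7.npy")
g=lambda x,y,o:((x+.5)/1.5-.5+o,(y+.5)/1.5-.5)
r6=ray(m,T6@C,g(188,276,312));r7=ray(m,T7@C,g(239,175,100))
print(meet([r6,r7]),at(r6,63),at(r7,63))
rb=ray(m,T7@C,g(239,427,100));b=at(rb,175.8);print("bore",b,b-T7[:3,3])
X=at(r7,63);go([*X[:2],133])
E
```

```text
(array([ 524.248, -203.162,   62.134]), [np.float64(0.024160978408921827), np.float64(0.02416097840884491)]) [ 524.499 -202.655   63.   ] [ 524.311 -203.175   63.   ]
bore [ 464.371 -198.351  175.8  ] [-0.275 -0.126 34.009]
units [2.396 0.004 0.351] yaxis [-0.081 -0.997] tilt [-0.  0. -1.]
```

The lens is at (524.4, -203.0) and 62.1 mm high against 63 expected. The held weight is centred on the tool, so I can make the final move: 2.4 units along x and 0.35 down.

```bash

python3 -m crank '[[[0.2,0,0,0,0,0,30],[0.4,0,0.05,0,0,0,30],[0.5,0,0.1,0,0,0,30],[0.5,0,0.1,0,0,0,30],[0.4,0,0.1,0,0,0,30],[0.25,0,0,0,0,0,30],[0.15,0,0,0,0,0,30],[0,0,0,0,0,0,30]]]'
python3 -m crank '[[[0,0,0,0,0,0,30],[0,0,0,0,0,0,30],[0,0,0,0,0,0,30],[0,0,0,0,0,0,30],[0,0,0,0,0,0,30],[0,0,0,0,0,0,30],[0,0,0,0,0,0,30],[0,0,0,0,0,0,30]]]'
python3 - <<'E'
from h import *
go([524.4,-203,133]);s=sense();print(s["force"],s["dq"])
a=capture("scene");b=capture("top")
k=lambda im,x,y,w,h:cv2.resize(im[y:y+h,x:x+w],(400,int(400*h/w)),interpolation=cv2.INTER_CUBIC)
cv2.imwrite("pics/end.png",np.hstack([k(a,170,90,200,200),k(b,120,120,280,280)]))
E
```

```text
time_s: 23.15
eef_pos: [524.7, -203.1, 133.0]
ee_rot: [0.0, 0.999, -0.04, 0.0]
force: [0.3, 0.1, -6.9]
grip_width: 0.496
grip_force: 82.6
time_s: 23.95
eef_pos: [524.4, -203.1, 133.0]
ee_rot: [-0.0, 0.999, -0.04, -0.0]
force: [0.0, 0.3, -6.4]
grip_width: 0.492
grip_force: 82.6
units [-0.001 -0.003  0.001] yaxis [-0.081 -0.997] tilt [-0.  0. -1.]
[ 0.03   0.261 -6.446] [ 0.    -0.     0.     0.    -0.    -0.001]
```

View pics/end.png

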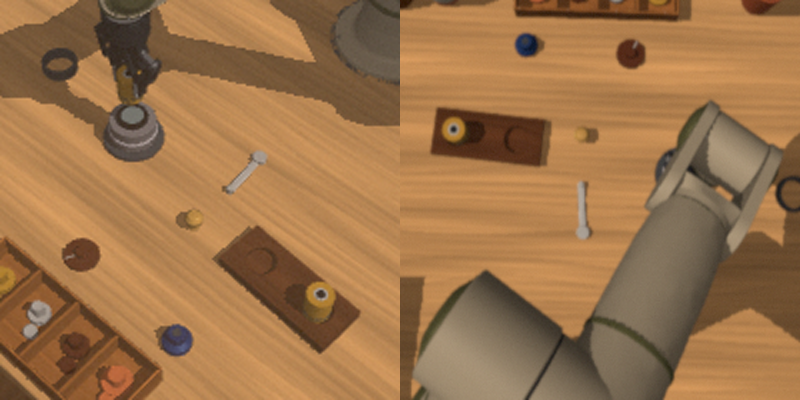

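The lighter weight stands in the left well at (320,297), the right well is empty, the bystanders have not moved, and the heavier weight hangs over the lens at (125,90).

```bash
python3 -c "
from rig import *
print(finish_job())"
```

```text
the job is handed in; nothing more can be done
None
```

The right-hand weight is the heavier (about 6.2 N against 3.6 N); the job was handed in at about 24 s with it held still and upright, centred about 50 mm above the lens, and the lighter one back in its left well.

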